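# Slide the jar carrier round the bend to the filling funnel

### The job

Ease the wooden carrier with the open jar on it along its aluminium rails, round the corner and on under the funnel, until it is fully home against the end stop and the spring catch has snapped out behind it; then let go. Hold or push the carrier by its wood only: do not touch the clean jar or the funnel and its stand, do not lift the carrier out of the rails or force it if it binds, and leave the other things where they are.

Things in the scene. Friction and masses are not known exactly. Their poses are not given: they have to be found in the camera images.
- board: fixed L-shaped plywood board, 8 mm thick, with aluminium rails making a channel 62 mm wide. Origin: centre of the 90 degree bend, at table height, z up. Channel centreline (board axes, mm): leg 1 from (-95,-200), closed end, along +y to (-95,0); quarter circle of radius 95 about the origin to (0,95); leg 2 along +x at y=95 to the end stop's face at x=157.
- bend_mid (a point): middle of the bend on the channel centreline, on the channel floor. The floor is 8 mm above the table; the rails are 8 mm thick, their tops 28 mm above the table
- stop (a point): middle of the end stop's inner face, on the channel floor (8 mm above the table)
- carrier: loose wooden carrier, 0.3 kg: flat plate with half-round ends, 100 mm long (x), 56 wide, 16 thick; origin at the centre of its underside, +x its leading end, z up. Starts in leg 1, +x towards the bend. Post at x=-36 mm; four dowels 12 mm high hold the jar at x=+18. Play 3 mm either side in the straights, about 1.5 mm in the bend; pushed askew it binds. Home: origin at board (107,95), front on the stop.
- post_top (a point): centre of the top of the carrier's round upright post, the thing to hold or push: 16 mm diameter, at carrier x=-36 mm, from 16 to 76 mm above the carrier's underside; 22 mm free between post and jar
- jar: open amber glass jar, 48 mm across, 70 mm high, 0.14 kg, standing loose between the carrier's dowels (1.5 mm play), its centre at carrier x=+18 mm; rim 94 mm above the table. Origin at the centre of its underside. Not to be touched.
- stand: blue funnel on a steel stand fixed to the board, not to be touched. Origin on the funnel's axis at table height, board (125,95). Cone from 22 mm across at 147 mm up to 110 across at 205, rim at 211 mm above the table. Column 105 mm beyond the axis (+x). With the post closer than about 100 mm to the axis an upright gripper meets the funnel: the tool must lean back from it by 25 to 40 degrees.
- spout (a point): lower end of the funnel spout, on its axis, 105 mm above the table; the spout is 22 mm across or less up to 147 mm
- catch (a joint): spring catch in the outer (+y) rail of leg 2: a free-turning nylon roller, 12 mm across, at board x=64 mm, that juts 12 mm into the channel; knob and 18 mm high housing outside. 0 m = fully out, grows as pushed back (max 0.015). The passing carrier pushes it back 6 to 12 mm (adds some 3 to 7 N), then it snaps out behind the carrier's rear, reading below 0.0055 when home.
- clear_jar_a: a bystander: empty clear glass jar, 60 mm across, 88 mm high, standing; origin at the centre of its underside. Leave it.
- clear_jar_b: a bystander: empty clear glass jar, 60 mm across, 88 mm high, standing; origin at the centre of its underside. Leave it.
- clear_jar_c: a bystander: empty clear glass jar, 60 mm across, 88 mm high, standing; origin at the centre of its underside. Leave it.
- lid: a bystander: steel screw lid lying flat, 46 mm across, 14 mm high; origin at the centre of its underside. Leave it.
- scraper: a bystander: small wooden scraper lying flat, about 165 mm long, 12 mm high, blade to +x; origin on its underside. Leave it.
- mate: a bystander: dark wooden mate cup, 68 mm across, 75 mm high; origin at the centre of its underside. Leave it.
- brush: a bystander: hand brush lying along its x; origin on its underside. Leave it.
There are look-alikes about, which are no part of the job. Leave any purple or turquoise look-alike of the carrier alone.

How it is judged:
By the outcome, as a careful person would: the job done as asked, in the order asked, and still so for the second after the job is handed in, with the robot touching nothing.
It also fails if it takes over 64 s, if anything falls off the work surface, if the arm or the gripper's body presses on something with over 40 N, if the wrist force passes 120 N, or if a joint passes its speed limit or range.

### The arm

A 6-joint arm with a two-finger parallel gripper is mounted at the origin on the work surface. World frame = base frame: x ahead of the robot, y to its left, z up, the work surface at z = 0. Lengths are in mm, angles in degrees, forces in N, time in s.
With the tool pointing down it reaches from about 325 to 900 mm from the base axis. Payload 3.5 kg.
Tool frame: the origin (TCP) lies on the front face of the gripper's body, between the roots of the fingers; the fingertips stand ahead of it and the grasp point (between the pads) lies 54 mm ahead of it (nose_length is the z of the fingertips in the tool frame, in mm); z points along the fingers, y is the line along which they close (so a half turn about z gives the same grasp; the last joint's range is limited). The gripper opens to 85 mm and grips with 20 to 120 N. Pads are 22 mm wide; open, the fingers measure 114 mm over their backs; the gripper's body (76 mm by 85 mm) begins 54 mm behind the grasp point. The pads swing forward as they close: fully open they stand 13 mm farther back than shut.
Start: joints at [-70.726, 15.837, -1.513, 72.651, 0, 84.076], TCP at [266.087, -565.526, 303.913] pointing down, gripper open.
Joint ranges: [-178.77, 178.77], [-48.84, 107.48], [-61.69, 71.31], [-111.58, 123.2], [-90, 87.43], [-180, 180]. Speed limits (degrees/s): [147.25, 147.25, 180, 180, 180, 180].

### API

Orientations are given as [roll, pitch, yaw] about the fixed x, y, z axes, in that order (R = Rz(yaw) Ry(pitch) Rx(roll)).
In Python, from workcell import * gives the robot as it stands.
- The arm moves only by the tool play_rows, never from a script. Its argument "increments" is a list of rows, each a list of 3 entries, a list of its own where there are three numbers: the turn, a rotation vector about the tool's x, y, z in units of 0.08 rad (1.0 is 0.08 rad), then the shift along the tool's x, y, z in units of 0.02 m (1.0 is 0.02 m), then the opening in per cent of the stroke, from 0 (shut) to 100 (fully open). In form: [[[wx, wy, wz], [tx, ty, tz], claw], ...]. A call has 1 to 10 rows; each row shifts and turns the commanded pose from where the row before left it, along the tool's axes as they then stand; what a row does not reach is not made up. A row lasts 1/8 s, in which the tool goes at most 62.5 mm and 10.7 degrees, less where a joint would pass 70% of its speed; a pose out of reach is approached as far as the arm can. A call with a number of a shift or a turn outside -1 to 1 is refused whole. A call with a gripper value outside its range is refused whole. The fingers move at their own pace and stop on an object; "force" is the grip in N (left out, the last holds). Time passes only in rows, so rows that do not move let the fingers close. It gives the time, the measured TCP pose, the force, the opening and the grip force at its end, in the units of the state.
- sense(): the state, without advancing time (a new reading comes with each control period).
- grab_frame(name): name is "scene" or "top"; returns a dict with "color" (400x640x3 uint8, red, green, blue), "fx", "fy", "cx", "cy" (pixels), "rvec" (rotation vector, rad) and "tvec" (3), from world to camera coordinates, as OpenCV has them. Camera axes: x right, y down, z forward; pixel columns grow to the right and rows downward; lengths in mm; the calibration is good to about 2 mm. A picture is of the moment at which its call begins. There is no depth.
- close_job(): hands the job in; it is judged then, once.
The state is a dict: "time": time; "joint_positions": joint angles; "dq": joint speeds; "joint_torque": joint torques, N m; "tcp_pos": TCP position; "orientation": TCP orientation; "ft_force": force on the tool from outside, world axes, zero at the start; "moment": the same for the moment, N m; "width": finger opening in mm; "finger_force": force on a finger pad.
Only numpy, scipy, OpenCV 4.12 (cv2) and the standard library are available. Lean on these libraries where they do the work, as an engineer would, in place of code of your own. Each camera call takes 0.05 s, during which the arm holds its last target. There are 200 camera calls.

## Working session

There is one attempt and no reset: what is moved stays moved. The work goes in short steps, Python scripts to look and compute and a tool call to move; the robot and the scene stay as the last step left them, time stands still between calls to the robot, and variables do not carry over. Pictures are saved under pics/ and viewed, at most 10 in all, crops included, and the job is handed in when it is done.

Besides the shell and the picture viewer there is one more tool, called after "Call:" as name([rows], argument=value, ...), one row to a line, values as JSON. play_rows: Moves the arm, as the interface text tells. Its arguments: {"type":"object","properties":{"increments":{"type":"array","items":{"type":"array"}},"force":{"type":"number"}},"required":["increments"]}

```bash
mkdir -p pics; ls; cat > h.py <<'E'
from workcell import *
import numpy as np, cv2
from scipy.spatial.transform import Rotation as R
def snap(n,f=None):
    g=grab_frame(n)
    if f: cv2.imwrite('pics/'+f,g["color"][:,:,::-1])
    return g
def cam(g):
    Rm=cv2.Rodrigues(np.array(g["rvec"],float))[0]; t=np.array(g["tvec"],float).ravel()
    return Rm,t
def ray(g,u,v,z):
    Rm,t=cam(g); d=Rm.T@np.array([(u-g["cx"])/g["fx"],(v-g["cy"])/g["fy"],1.]); c=-Rm.T@t
    return c+d*(z-c[2])/d[2]
def proj(g,P):
    Rm,t=cam(g); p=Rm@np.array(P,float)+t
    return g["fx"]*p[0]/p[2]+g["cx"],g["fy"]*p[1]/p[2]+g["cy"]
E
python3 - <<'E'
from h import *
for n in("scene","top"):
    g=snap(n,n+'0.png'); Rm,t=cam(g); print(n,g["fx"],-Rm.T@t,Rm[2])
print(sense())
E
```

```text
pics
scene 499.6190872768884 [1187.67972674 -325.64511689 1019.96540698] [-0.55899845  0.26402464 -0.78601   ]
top 386.0554283500643 [ 432.9617598    -3.81091693 1094.93985339] [ 0.07022343 -0.01394351 -0.99743383]
{'time': 0.1, 'joint_positions': array([-7.07246206e+01,  1.58761018e+01, -1.59015108e+00,  7.26508939e+01,
        8.91851808e-04,  8.40746289e+01]), 'dq': array([-0.08292666,  0.0404019 ,  0.28785478,  0.03952064,  0.04740088,
        0.05663491]), 'joint_torque': array([ 5.79962216e-04, -4.46708643e+01,  2.96128660e+01,  8.46368610e-03,
       -7.62033005e-05,  8.41157032e-06]), 'tcp_pos': array([ 265.91768578, -564.98858953,  302.84613944]), 'orientation': array([-1.79883571e+02, -1.29804905e-02,  2.52007365e+01]), 'ft_force': array([ 0.46279992, -0.09446272,  0.5525871 ]), 'moment': array([-0.00139792,  0.03280938, -0.02519862]), 'finger_force': 0.0, 'width': 85.47236269874118}
```

View pics/top0.png

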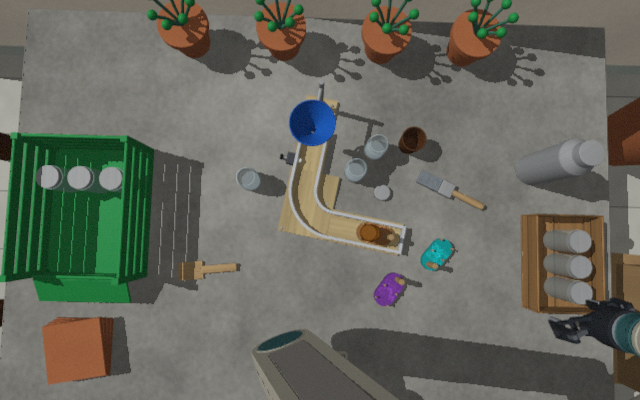

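View pics/scene0.png

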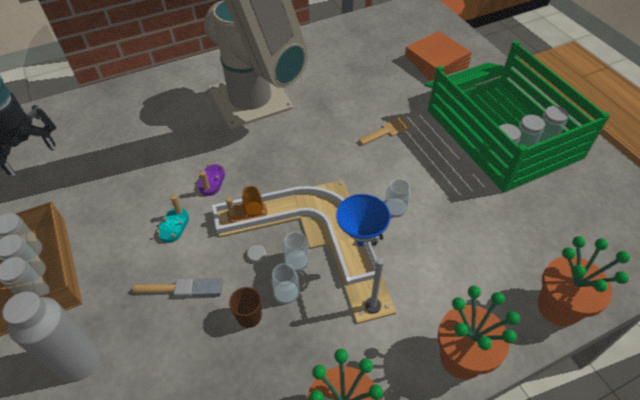

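The top view shows three carrier-like things: the wooden one in the rails with the amber jar (368,232), a turquoise one (437,253) and a purple one (390,289). The wooden one fits, because it is the only one in the rails and it carries the jar. The funnel is at (312,123), the catch at (288,158) and the closed end of leg 1 at (405,240).

```bash
python3 - <<'E'
from h import *
a=cv2.imread('pics/top0.png')[75:265,265:425]
b=cv2.imread('pics/scene0.png')[165:335,195:415]
a=cv2.resize(a,None,fx=3.1,fy=3.1,interpolation=cv2.INTER_CUBIC)
cv2.imwrite('pics/c0.png',a)
cv2.imwrite('pics/c1.png',cv2.resize(b,None,fx=3.5,fy=3.5,interpolation=cv2.INTER_CUBIC))
E
```

```text
(no output)
```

View pics/c0.png

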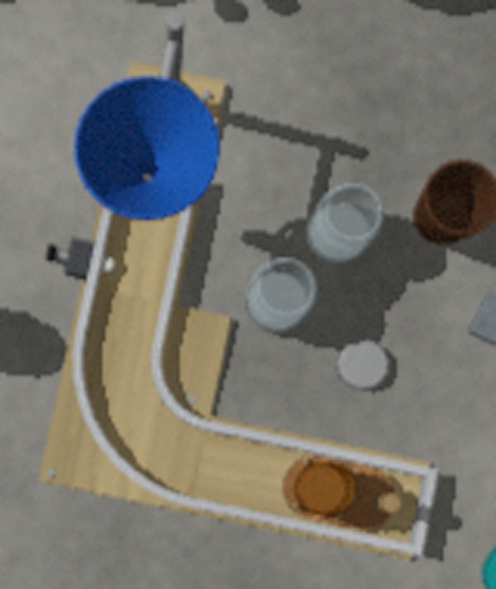

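View pics/c1.png

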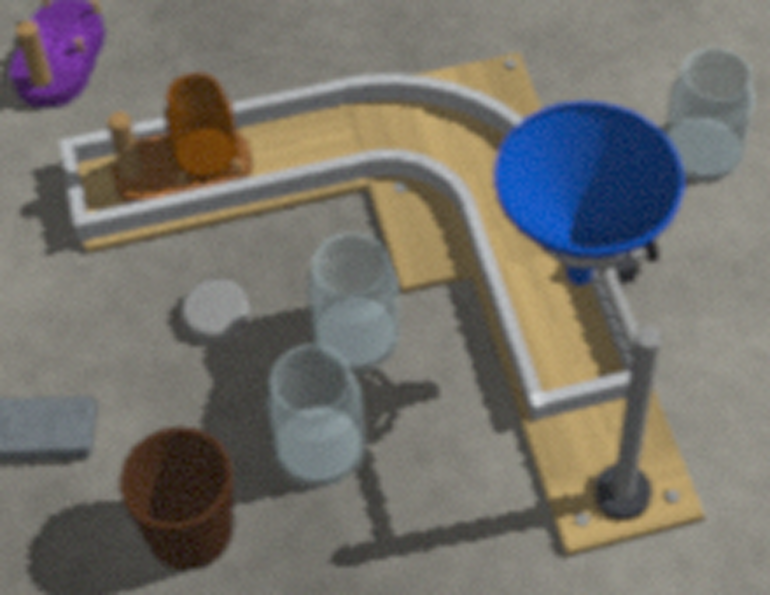

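The crops confirm it: the wooden carrier has its post at top pixel (391,237) and the amber jar at (369,232). Leg 1's closed end is to the right and the funnel is over leg 2. Next I fit lines to the rail tops.

```bash
cat > m.py <<'E'
from h import *
def peaks(im,a,b,w=4,n=25):
    """bright-ridge centres of low-saturation pixels across segment a-b (pixels)"""
    f=im.astype(np.float32); s=f.min(2)
    a,b=np.array(a,float),np.array(b,float); d=(b-a)/np.linalg.norm(b-a); nn=np.array([-d[1],d[0]])
    o=np.arange(-w,w+.01,.25); out=[]
    for k in np.linspace(0,1,n):
        p=a+k*(b-a)+o[:,None]*nn
        v=cv2.remap(s,p[:,0].astype(np.float32)[None],p[:,1].astype(np.float32)[None],cv2.INTER_LINEAR)[0]
        wgt=np.clip(v-(v.max()-45),0,None); out.append(a+k*(b-a)+nn*(o@wgt/wgt.sum()))
    return np.array(out)
def line(g,a,b,z=28):
    P=np.array([ray(g,*p,z)[:2] for p in peaks(g["color"],a,b)])
    L=cv2.fitLine(P.astype(np.float32),cv2.DIST_HUBER,0,.01,.01).ravel(); d=L[:2]; c=L[2:]
    if d@(P[-1]-P[0])<0:d=-d
    return d,c,np.abs((P-c)@np.array([-d[1],d[0]])).mean()
def board(g,segs):
    (d1,c1,r1),(d2,c2,r2),(d3,c3,r3),(d4,c4,r4)=[line(g,*s) for s in segs]
    for d,r in((d1,r1),(d2,r2),(d3,r3),(d4,r4)): print(np.degrees(np.arctan2(d[1],d[0])),r)
    y=np.arctan2(*(d1+d2)[::-1])-np.pi/2
    print("leg2 yaw",np.degrees(np.arctan2(*(d3+d4)[::-1])))
    ex=np.array([np.cos(y),np.sin(y)]);ey=np.array([-ex[1],ex[0]])
    print("gaps",(c1-c2)@ex,(c3-c4)@ey)
    X=(c1+c2)@ex/2+95; Y=(c3+c4)@ey/2-95
    return X*ex+Y*ey,y
E
python3 - <<'E'
from m import *
t=snap("top"); s=snap("scene")
c=lambda x,y:(x/3.1+265,y/3.1+75)
e=lambda x,y:(x/3.5+195,y/3.5+165)
# leg1: upper(+x) rail, lower rail, dir -> bend ; leg2: left(+y) rail, right, dir -> stop
o,y=board(t,[(c(420,464),c(225,428)),(c(410,546),c(200,504)),(c(92,280-40),c(105,218)),(c(161,330),c(186,222))])
print(o,np.degrees(y))
o2,y2=board(s,[(e(90,217),e(330,167)),(e(75,141),e(330,87)),(e(600,290),e(628,360)),(e(480,255),e(528,385))])
print(o2,np.degrees(y2))
def W(o,y,p): return [*(o+np.array([[np.cos(y),-np.sin(y)],[np.sin(y),np.cos(y)]])@p[:2]),p[2]]
for oo,yy in((o,y),(o2,y2)):
  for p in([-134,-208,28],[-56,-208,28],[165,56,28],[125,95,211]):
    q=W(oo,yy,np.array(p,float)); print(p,np.round(q,1),np.round(proj(t,q),1),np.round((np.array(proj(s,q))-[195,165])*3.5))
for g,n in((t,'t'),(s,'s')):
    h=cv2.cvtColor(g["color"],cv2.COLOR_RGB2HSV); m=cv2.inRange(h,(105,150,60),(125,255,255))
    k=max(cv2.findContours(m,0,2)[0],key=cv2.contourArea); E=cv2.fitEllipse(k); print(n,'funnel',E,ray(g,*E[0],211))
print('post',ray(t,391,237,84),ray(s,120/3.5+195,119/3.5+165,84))
E
```

```text
79.49255 0.10176917248620863
79.408516 0.23140461026128506
-10.651758 0.1266050130593027
-10.526235 0.1076850252145555
leg2 yaw -10.588995
gaps 70.18169 69.99317
[543.366   -61.05499] -10.549465
79.78494 0.1912831688974713
79.40552 0.6936282576974077
-18.88573 1.393942263987984
-10.6089115 0.06613687468052537
leg2 yaw -14.747322
gaps 70.859535 71.64563
[536.295   -59.30777] -10.404768
[-134, -208, 28] [ 373.5 -241.    28. ] [400.2 253.6] [ 61. 145.]
[-56, -208, 28] [ 450.2 -255.3   28. ] [405.6 225.9] [ 76. 231.]
[165, 56, 28] [715.8 -36.2  28. ] [328.8 129.3] [536. 412.]
[125, 95, 211] [683.6   9.5 211. ] [311.7 121.9] [591. 180.]
[-134, -208, 28] [ 366.9 -239.7   28. ] [399.7 256. ] [ 60. 138.]
[-56, -208, 28] [ 443.7 -253.8   28. ] [405.  228.3] [ 75. 223.]
[165, 56, 28] [708.7 -34.   28. ] [327.9 131.8] [534. 402.]
[125, 95, 211] [676.4  11.6 211. ] [310.7 124.9] [588. 170.]
t funnel ((312.1648254394531, 122.36164093017578), (44.63267517089844, 45.4683723449707), 82.60623931884766) [682.55302102   8.35740648 211.        ]
s funnel ((362.83770751953125, 215.84780883789062), (42.81612014770508, 52.580841064453125), 97.09024810791016) [681.2018134    8.36280098 211.        ]
post [ 419.33535396 -204.0119168    84.        ] [ 415.55309187 -202.07932996   84.        ]
```

The board pose is consistent in the top view: origin about (542,-61), yaw -10.5°. The post comes out on the centreline at board (-96,-163). I'll grip across the rails, leaning back 30°, with tool x opposite to travel so the last joint stays in range. First I turn the tool in place.

Call:
play_rows([
  [[0,0,-1],[0,0,0],100],
  [[0,0,-1],[0,0,0],100],
  [[0,0,-1],[0,0,0],100],
  [[0,0,-1],[0,0,0],100],
  [[0,0,-1],[0,0,0],100],
  [[0,0,-1],[0,0,0],100],
  [[0,0,-1],[0,0,0],100],
  [[0,0,-1],[0,0,0],100],
  [[0,0,-1],[0,0,0],100],
  [[0,0,-1],[0,0,0],100],
], force=25)

```text
time: 1.45
tcp_pos: [266.0, -565.4, 303.6]
orientation: [-180.0, -0.0, 71.2]
ft_force: [0.5, 0.2, 0.3]
width: 85.6
finger_force: 0.0
```

Call:
play_rows([
  [[0,0,-1],[0,0,0],100],
  [[0,0,-1],[0,0,0],100],
  [[0,0,-1],[0,0,0],100],
  [[0,0,-1],[0,0,0],100],
  [[0,0,-1],[0,0,0],100],
  [[0,0,-1],[0,0,0],100],
  [[0,0,-1],[0,0,0],100],
  [[0,0,-1],[0,0,0],100],
  [[0,0,-1],[0,0,0],100],
  [[0,0,-1],[0,0,0],100],
])

```text
time: 2.7
tcp_pos: [266.0, -565.4, 303.6]
orientation: [180.0, -0.0, 117.0]
ft_force: [-0.6, -0.4, -0.4]
width: 85.2
finger_force: 0.0
```

Call:
play_rows([
  [[0,0,-1],[0,0,0],100],
  [[0,0,-1],[0,0,0],100],
  [[0,0,-1],[0,0,0],100],
  [[0,0,-1],[0,0,0],100],
  [[0,0,-1],[0,0,0],100],
  [[0,0,-1],[0,0,0],100],
  [[0,0,-1],[0,0,0],100],
  [[0,0,-1],[0,0,0],100],
  [[0,0,-1],[0,0,0],100],
  [[0,0,-1],[0,0,0],100],
])

```text
time: 3.95
tcp_pos: [266.0, -565.4, 303.5]
orientation: [180.0, -0.0, 162.9]
ft_force: [0.0, -0.5, 0.0]
width: 85.5
finger_force: 0.0
```

Call:
play_rows([
  [[0,0,-1],[0,0,0],100],
  [[0,0,-1],[0,0,0],100],
  [[0,0,-1],[0,0,0],100],
  [[0,0,-1],[0,0,0],100],
  [[0,0,-1],[0,0,0],100],
  [[0,0,-1],[0,0,0],100],
  [[0,0,-1],[0,0,0],100],
  [[0,0,-1],[0,0,0],100],
  [[0,0,-1],[0,0,0],100],
  [[0,0,-1],[0,0,0],100],
])

```text
time: 5.2
tcp_pos: [266.0, -565.4, 303.6]
orientation: [180.0, 0.0, -151.3]
ft_force: [0.1, -0.5, -0.0]
width: 85.4
finger_force: 0.0
```

Call:
play_rows([
  [[0,0,-1],[0,0,0],100],
  [[0,0,-1],[0,0,0],100],
  [[0,0,-1],[0,0,0],100],
  [[0,0,-1],[0,0,0],100],
  [[0,0,-1],[0,0,0],100],
  [[0,0,-1],[0,0,0],100],
  [[0,0,-1],[0,0,0],100],
  [[0,0,-1],[0,0,0],100],
  [[0,0,-1],[0,0,0],100],
  [[0,0,-1],[0,0,0],100],
])

```text
time: 6.45
tcp_pos: [266.0, -565.4, 303.6]
orientation: [180.0, 0.0, -105.5]
ft_force: [0.2, 0.3, 0.4]
width: 85.5
finger_force: 0.0
```

Call:
play_rows([
  [[0,0,-1],[0,0,0],100],
  [[0,0,-0.1],[-0.98,-0.26,0],100],
  [[0,0,0],[-0.98,-0.26,0],100],
  [[0,0,0],[-0.98,-0.26,0],100],
  [[0,0,0],[-0.98,-0.26,0],100],
  [[0,0,0],[-0.98,-0.26,0],100],
  [[0,0,0],[-0.98,-0.26,0],100],
  [[0,0,0],[-0.98,-0.26,0],100],
  [[0,0,0],[-0.98,-0.26,0],100],
  [[0,0,0],[-0.98,-0.26,0],100],
])

```text
time: 7.7
tcp_pos: [345.2, -399.6, 303.9]
orientation: [-180.0, -0.0, -100.6]
ft_force: [-0.5, 0.3, 0.6]
width: 85.5
finger_force: 0.0
```

Call:
play_rows([
  [[0,0,0],[-0.98,-0.26,0],100],
  [[0,0,0],[-0.98,-0.26,0.9],100],
  [[0,0,0],[-0.98,-0.26,0.9],100],
  [[0,0,0],[-0.98,-0.26,0.9],100],
  [[0,0,0],[-0.98,-0.26,0.9],100],
  [[0,0,0],[-0.98,-0.26,0.9],100],
  [[0,0,0],[-0.98,-0.26,0.9],100],
])

```text
time: 8.57
tcp_pos: [406.1, -271.4, 195.5]
orientation: [-180.0, -0.0, -100.6]
ft_force: [-0.2, -0.4, 0.0]
width: 85.7
finger_force: 0.0
```

Call:
play_rows([
  [[0,-0.94,0],[0,0,0],100],
  [[0,-0.94,0],[0,0,0],100],
  [[0,-0.94,0],[0,0,0],100],
  [[0,-0.94,0],[0,0,0],100],
  [[0,-0.94,0],[0,0,0],100],
  [[0,-0.94,0],[0,0,0],100],
  [[0,-0.94,0],[0,0,0],100],
  [[0,0,0],[0,0,0],100],
])

```text
time: 9.57
tcp_pos: [405.7, -272.8, 195.3]
orientation: [179.9, 30.2, -100.7]
ft_force: [-0.5, 1.0, 0.2]
width: 85.6
finger_force: 0.0
```

```bash
python3 - <<'E'
from h import *
s=sense(); Rm=R.from_euler('xyz',s["orientation"],degrees=True).as_matrix(); p=np.array(s["tcp_pos"])
print(p,s["orientation"],s["joint_positions"]);print(Rm.round(3))
G=np.array([418,-203,66.]); print('need (units of 20mm, tool axes)',Rm.T@(G-54*Rm[:,2]-p)/20)
s=snap("scene","s1.png"); t=snap("top")
a=cv2.resize(s["color"][130:290,150:390,::-1],None,fx=3.3,fy=3.3,interpolation=2); cv2.imwrite('pics/c2.png',a)
E
```

```text
[ 405.68602769 -272.84647165  195.30239803] [ 179.9123769    30.15435866 -100.6675544 ] [ -51.47058712   17.69911683  -17.69811177   75.45788326   22.28693377
 -134.97882785]
[[-0.16  -0.983  0.091]
 [-0.85   0.184  0.494]
 [-0.502  0.001 -0.865]]
need (units of 20mm, tool axes) [0.18154522 0.03013325 4.6715207 ]
```

View pics/c2.png

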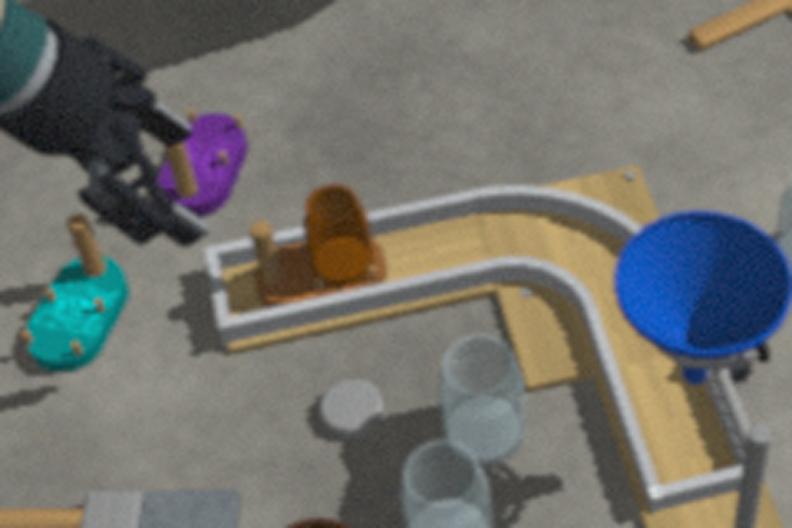

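The open gripper is behind the wooden post, which is at crop (262,240), and aligned with it. I go in along the tool axis and close.

Call:
play_rows([
  [[0,0,0],[0.09,0,0.8],100],
  [[0,0,0],[0.09,0.03,0.8],100],
  [[0,0,0],[0,0,0.8],100],
  [[0,0,0],[0,0,0.8],100],
  [[0,0,0],[0,0,0.8],100],
  [[0,0,0],[0,0,0.67],100],
  [[0,0,0],[0,0,0],100],
])

```text
time: 10.55
tcp_pos: [412.5, -228.3, 112.4]
orientation: [179.9, 30.2, -100.6]
ft_force: [-0.0, 0.6, -0.4]
width: 85.3
finger_force: 0.0
```

Call:
play_rows([
  [[0,0,0],[0,0,0],40],
  [[0,0,0],[0,0,0],30],
  [[0,0,0],[0,0,0],24],
  [[0,0,0],[0,0,0],24],
])

```text
time: 11.05
tcp_pos: [413.1, -229.7, 113.6]
orientation: [-180.0, 30.1, -100.6]
ft_force: [-0.2, 0.8, -0.2]
width: 20.5
finger_force: 0.0
```

```bash
python3 - <<'E'
from h import *
s=sense(); Rm=R.from_euler('xyz',s["orientation"],degrees=True).as_matrix(); p=np.array(s["tcp_pos"])
print(p,s["orientation"],s["width"],s["ft_force"],'grasp',p+54*Rm[:,2])
t=snap("top","t2.png");q=snap("scene")
a=cv2.resize(t["color"][195:265,340:420,::-1],None,fx=6,fy=6,interpolation=2)
b=cv2.resize(q["color"][160:240,190:290,::-1],None,fx=5.25,fy=5.25,interpolation=2)
cv2.imwrite('pics/c3.png',cv2.resize(np.hstack([a[:420],b[:420,:300]]),None,fx=1,fy=1))
E
```

```text
[ 413.13008043 -229.68306097  113.56915341] [-179.9702714    30.14064463 -100.57314819] 20.50009340767776 [-0.19150388  0.79482792 -0.24773603] grasp [ 418.13291978 -203.03386016   66.87020595]
```

View pics/c3.png

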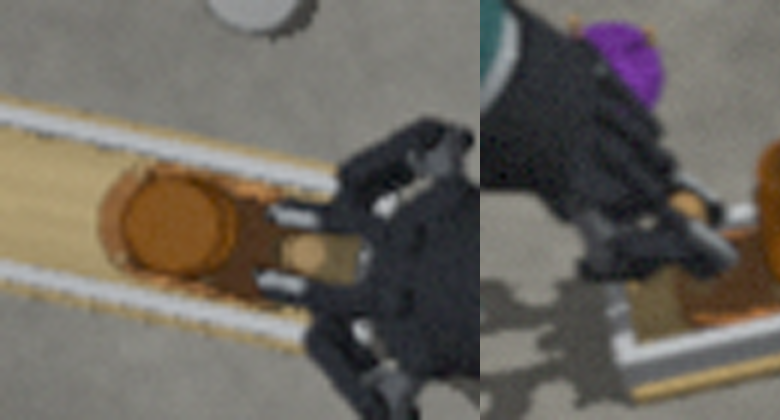

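The post at crop (305,250) sits between the pads, with clear space to the jar. I close on it.

Call:
play_rows([
  [[0,0,0],[0.13,0,-0.07],24],
  [[0,0,0],[0,0,0],10],
  [[0,0,0],[0,0,0],10],
  [[0,0,0],[0,0,0],10],
  [[0,0,0],[0,0,0],10],
], force=35)

```text
time: 11.78
tcp_pos: [412.6, -232.8, 113.3]
orientation: [-180.0, 30.1, -100.6]
ft_force: [-1.2, -2.4, 2.0]
width: 14.9
finger_force: 34.2
```

```bash
cat > st.py <<'E'
from h import *
O=np.array([542,-60.8]); Y=np.radians(-10.5)
B=np.array([[np.cos(Y),np.sin(Y)],[-np.sin(Y),np.cos(Y)]])
s=sense(); Rm=R.from_euler('xyz',s["orientation"],degrees=True).as_matrix(); p=np.array(s["tcp_pos"])
G=p+54*Rm[:,2]; d=Rm[:2,2]/np.linalg.norm(Rm[:2,2]); gb=B@(G[:2]-O); yb=np.degrees(np.arctan2(d[1],d[0])-Y)
f=np.array(s["ft_force"])
print('t',round(s["time"],2),'post board',gb.round(2),'z',G[2].round(2),'heading board',yb.round(2),'pitch',s["orientation"][1].round(2),'F board',(B@f[:2]).round(2),f[2].round(2),'M',np.round(s["moment"],2),'w',round(s["width"],1),'fp',round(s["finger_force"],1),'j',np.round(s["joint_positions"]))
# centreline by arclength from leg1 start (y=-200): rear centre at s
def C(a):
    if a<200: return np.array([-95,-200+a])
    a-=200
    if a<95*np.pi/2: th=a/95; return 95*np.array([-np.cos(th),np.sin(th)])
    return np.array([a-95*np.pi/2,95.])
from scipy.optimize import brentq
def post(a):
    r=C(a); b=brentq(lambda b:np.linalg.norm(C(b)-r)-44,a+40,a+60); u=(C(b)-r)/44
    return r-14*u,np.degrees(np.arctan2(u[1],u[0]))
E
python3 - <<'E'
from st import *
for a in range(50,460,10):
    q,h=post(a); print(a,q.round(1),round(h,1))
E
```

```text
t 11.78 post board [ -95.85 -165.65] z 66.62 heading board 89.9 pitch 30.1 F board [-0.74 -2.58] 1.97 M [-0.87  0.24  0.09] w 14.9 fp 34.2 j [ -48.   21.  -25.   64.   23. -132.]
50 [ -95. -164.] 90.0
60 [ -95. -154.] 90.0
70 [ -95. -144.] 90.0
80 [ -95. -134.] 90.0
90 [ -95. -124.] 90.0
100 [ -95. -114.] 90.0
110 [ -95. -104.] 90.0
120 [-95. -94.] 90.0
130 [-95. -84.] 90.0
140 [-95. -74.] 90.0
150 [-95. -64.] 90.0
160 [-95. -54.] 89.9
170 [-95.3 -44. ] 88.7
180 [-96. -34.] 86.0
190 [-97.  -23.9] 82.0
200 [-98.2 -13.6] 76.6
210 [-99.1  -3.2] 70.6
220 [-98.9   7.2] 64.5
230 [-97.6  17.6] 58.5
240 [-95.2  27.7] 52.5
250 [-91.8  37.6] 46.5
260 [-87.3  47. ] 40.4
270 [-81.9  55.9] 34.4
280 [-75.6  64.2] 28.4
290 [-68.4  71.8] 22.3
300 [-60.5  78.6] 16.3
310 [-51.9  84.5] 10.5
320 [-42.7  89.1] 5.8
330 [-33.1  92.4] 2.5
340 [-23.2  94.4] 0.6
350 [-13.2  95. ] 0.0
360 [-3.2 95. ] 0.0
370 [ 6.8 95. ] 0.0
380 [16.8 95. ] 0.0
390 [26.8 95. ] 0.0
400 [36.8 95. ] 0.0
410 [46.8 95. ] 0.0
420 [56.8 95. ] 0.0
430 [66.8 95. ] 0.0
440 [76.8 95. ] 0.0
450 [86.8 95. ] 0.0
```

Call:
play_rows([
  [[0,0,0],[-0.17,0,0.1],10],
  [[0,0,0],[-0.35,0,0.2],10],
  [[0,0,0],[-0.35,0,0.2],10],
  [[0,0,0],[-0.35,0,0.2],10],
  [[0,0,0],[-0.35,0,0.2],10],
  [[0,0,0],[-0.35,0,0.2],10],
  [[0,0,0],[-0.35,0,0.2],10],
])

```text
time: 12.65
tcp_pos: [421.9, -180.0, 113.4]
orientation: [180.0, 30.2, -100.6]
ft_force: [-0.8, -0.8, -0.9]
width: 15.0
finger_force: 34.1
```

```bash
python3 st.py
```

```text
t 12.65 post board [ -96.34 -111.99] z 66.7 heading board 90.0 pitch 30.18 F board [-0.59 -0.94] -0.88 M [-0.98  0.1  -0.02] w 15.0 fp 34.1 j [ -43.   19.  -28.   60.   25. -126.]
```

Call:
play_rows([
  [[0,0,0],[-0.34,0,0.2],10],
  [[0,0,0],[-0.34,0,0.2],10],
  [[0,0,0],[-0.34,0,0.2],10],
  [[0,0,0],[-0.34,0,0.2],10],
  [[0,0,0],[-0.34,0,0.2],10],
  [[0,0,0],[-0.17,0,0.1],10],
  [[0,0,0],[0,0.1,0],10],
  [[0,0,0],[0,0,0],10],
])

```text
time: 13.65
tcp_pos: [427.8, -137.4, 113.3]
orientation: [180.0, 30.2, -100.6]
ft_force: [1.3, 1.4, -3.0]
width: 15.0
finger_force: 34.1
```

```bash
python3 st.py
```

```text
t 13.65 post board [-98.28 -68.91] z 66.63 heading board 89.95 pitch 30.24 F board [1.03 1.6 ] -2.96 M [-0.6  -0.02 -0.04] w 15.0 fp 34.1 j [ -39.   17.  -31.   58.   26. -122.]
```

Call:
play_rows([
  [[0,0,0],[0,-0.1,0],10],
  [[0,0,0],[0,-0.1,0],10],
  [[0,0,0],[0,0,0],10],
])

```text
time: 14.02
tcp_pos: [431.7, -138.2, 113.3]
orientation: [179.9, 30.2, -100.6]
ft_force: [-3.1, 1.6, 2.9]
width: 15.2
finger_force: 34.5
```

```bash
python3 st.py
```

```text
t 14.03 post board [-94.32 -69.06] z 66.65 heading board 90.02 pitch 30.21 F board [-3.3   1.04] 2.88 M [-0.05  0.62  0.38] w 15.2 fp 34.5 j [ -39.   17.  -31.   58.   26. -122.]
```

Call:
play_rows([
  [[0,0,0],[0,-0.06,0],10],
  [[0,0,0],[0,0,0],10],
])

```text
time: 14.28
tcp_pos: [432.9, -138.5, 113.3]
orientation: [179.9, 30.2, -100.6]
ft_force: [-4.0, 1.4, 2.5]
width: 15.3
finger_force: 34.6
```

```bash
python3 st.py
```

```text
t 14.28 post board [-93.07 -69.14] z 66.63 heading board 90.01 pitch 30.19 F board [-4.19  0.66] 2.54 M [0.02 0.89 0.53] w 15.3 fp 34.6 j [ -39.   17.  -30.   58.   26. -122.]
```

Call:
play_rows([
  [[0,0,0],[0,0.13,0],10],
  [[0,0,0],[0,0.14,0],10],
  [[0,0,0],[0,0,0],10],
])

```text
time: 14.65
tcp_pos: [428.7, -138.7, 113.5]
orientation: [-179.8, 30.1, -100.5]
ft_force: [1.4, -1.0, -1.6]
width: 15.0
finger_force: 34.4
```

```bash
python3 st.py
```

```text
t 14.65 post board [-97.02 -70.21] z 66.79 heading board 89.66 pitch 30.07 F board [ 1.54 -0.75] -1.57 M [-0.82 -0.2  -0.27] w 15.0 fp 34.4 j [ -39.   17.  -31.   57.   26. -122.]
```

```bash
cat > plan.py <<'E'
from st import *
import sys
OFF=np.array([float(x) for x in sys.argv[4].split(',')]) if len(sys.argv)>4 else np.array([-0.5,0])
def pose(a,z,pit=30.1):
    q,h=post(a); g=np.r_[O+B.T@(q+OFF),z]; th=np.radians(h)+Y; d=np.array([np.cos(th),np.sin(th),0]); ez=np.array([0,0,1.])
    c,sn=np.cos(np.radians(pit)),np.sin(np.radians(pit))
    zt=-c*ez+sn*d; xt=-(c*d+sn*ez); return np.c_[xt,np.cross(zt,xt),zt],g-54*zt
a0,a1,n=float(sys.argv[1]),float(sys.argv[2]),int(sys.argv[3])
Rc,pc=Rm,p
for k in range(1,n+1):
    Rt,pt=pose(a0+(a1-a0)*k/n,66.7)
    w=(R.from_matrix(Rc.T@Rt).as_rotvec()/.08).round(2); t=(Rc.T@(pt-pc)/20).round(2)
    print([[float(v) for v in w],[float(v) for v in t],10],end=', ')
    pc=pc+Rc@t*20; Rc=Rc@R.from_rotvec(w*.08).as_matrix()
print()
E
python3 plan.py 144 200 8
```

```text
t 14.65 post board [-97.02 -70.21] z 66.79 heading board 89.66 pitch 30.07 F board [ 1.54 -0.75] -1.57 M [-0.82 -0.2  -0.27] w 15.0 fp 34.4 j [ -39.   17.  -31.   57.   26. -122.]
[[-0.04, -0.01, -0.0], [-0.31, -0.08, 0.19], 10], [[0.01, 0.0, 0.0], [-0.3, -0.0, 0.17], 10], [[0.05, 0.0, 0.1], [-0.3, 0.02, 0.18], 10], [[0.14, 0.0, 0.23], [-0.31, 0.04, 0.17], 10], [[0.2, 0.0, 0.36], [-0.3, 0.08, 0.18], 10], [[0.28, 0.0, 0.48], [-0.3, 0.12, 0.17], 10], [[0.36, 0.0, 0.62], [-0.31, 0.15, 0.18], 10], [[0.43, 0.0, 0.73], [-0.3, 0.2, 0.18], 10],
```

Call:
play_rows([
  [[0,0,0],[-0.31,-0.06,0.18],10],
  [[0,0,0],[-0.3,0,0.18],10],
  [[0.05,0,0.1],[-0.3,0.02,0.18],10],
  [[0.14,0,0.23],[-0.31,0.04,0.17],10],
  [[0.2,0,0.36],[-0.3,0.08,0.18],10],
  [[0.28,0,0.48],[-0.3,0.12,0.17],10],
  [[0.36,0,0.62],[-0.31,0.15,0.18],10],
  [[0.43,0,0.73],[-0.3,0.2,0.18],10],
])

```text
time: 15.65
tcp_pos: [429.9, -79.2, 113.3]
orientation: [179.9, 30.2, -114.1]
ft_force: [-1.8, -2.3, 1.0]
width: 15.1
finger_force: 34.9
```

```bash
python3 plan.py 200 248 8; python3 plan.py 197 245 8|tail -1; python3 -c "
import sys;sys.argv=['x']
from st import *
for a in (194,196,198,200):print(a,post(a))"
```

```text
t 15.65 post board [-100.53  -12.11] z 66.61 heading board 76.53 pitch 30.17 F board [-1.34 -2.59] 1.04 M [-0.79  0.38  0.03] w 15.1 fp 34.9 j [ -34.   11.  -39.   46.   30. -101.]
[[0.39, 0.02, 0.64], [-0.22, 0.08, 0.12], 10], [[0.39, -0.0, 0.69], [-0.25, 0.19, 0.15], 10], [[0.4, -0.0, 0.68], [-0.26, 0.19, 0.15], 10], [[0.39, -0.0, 0.68], [-0.26, 0.19, 0.15], 10], [[0.4, -0.0, 0.68], [-0.26, 0.19, 0.15], 10], [[0.4, -0.0, 0.69], [-0.26, 0.19, 0.15], 10], [[0.39, -0.0, 0.68], [-0.25, 0.19, 0.14], 10], [[0.4, -0.0, 0.68], [-0.26, 0.19, 0.15], 10], 
[[0.19, 0.02, 0.3], [-0.09, -0.01, 0.04], 10], [[0.39, -0.0, 0.68], [-0.26, 0.19, 0.15], 10], [[0.4, -0.0, 0.69], [-0.25, 0.19, 0.15], 10], [[0.4, -0.0, 0.68], [-0.26, 0.19, 0.15], 10], [[0.39, -0.0, 0.68], [-0.26, 0.19, 0.15], 10], [[0.4, -0.0, 0.69], [-0.26, 0.19, 0.15], 10], [[0.39, -0.0, 0.68], [-0.25, 0.19, 0.15], 10], [[0.4, -0.0, 0.68], [-0.26, 0.19, 0.15], 10], 
t 15.65 post board [-100.53  -12.11] z 66.61 heading board 76.53 pitch 30.17 F board [-1.34 -2.59] 1.04 M [-0.79  0.38  0.03] w 15.1 fp 34.9 j [ -34.   11.  -39.   46.   30. -101.]
194 (array([-97.43162105, -19.78721216]), np.float64(79.9977286456044))
196 (array([-97.69041292, -17.73905667]), np.float64(78.9204126162395))
198 (array([-97.96073331, -15.68334967]), np.float64(77.79084614060608))
200 (array([-98.24210526, -13.61942559]), np.float64(76.60995118497952))
```

Call:
play_rows([
  [[0.39,0,0.65],[-0.22,0.08,0.12],10],
  [[0.39,0,0.69],[-0.25,0.19,0.15],10],
  [[0.4,0,0.68],[-0.26,0.19,0.15],10],
  [[0.39,0,0.68],[-0.26,0.19,0.15],10],
  [[0.4,0,0.68],[-0.26,0.19,0.15],10],
])

```text
time: 16.27
tcp_pos: [430.2, -45.5, 113.3]
orientation: [179.9, 30.2, -132.1]
ft_force: [-2.6, -1.9, 2.1]
width: 15.1
finger_force: 35.0
```

```bash
python3 plan.py 230 266 6
```

```text
t 16.27 post board [-98.64  17.84] z 66.62 heading board 58.65 pitch 30.17 F board [-2.18 -2.34] 2.14 M [-0.72  0.58  0.08] w 15.1 fp 35.0 j [-29.   4. -47.  32.  29. -76.]
[[0.41, 0.01, 0.67], [-0.26, 0.16, 0.15], 10], [[0.4, 0.0, 0.68], [-0.26, 0.19, 0.15], 10], [[0.39, 0.0, 0.69], [-0.26, 0.19, 0.15], 10], [[0.4, 0.0, 0.68], [-0.26, 0.19, 0.15], 10], [[0.4, 0.0, 0.68], [-0.25, 0.19, 0.15], 10], [[0.39, 0.0, 0.68], [-0.26, 0.19, 0.14], 10],
```

Call:
play_rows([
  [[0.41,0,0.67],[-0.26,0.16,0.15],10],
  [[0.4,0,0.68],[-0.26,0.19,0.15],10],
  [[0.39,0,0.69],[-0.26,0.19,0.15],10],
  [[0.4,0,0.68],[-0.26,0.19,0.15],10],
  [[0.4,0,0.68],[-0.25,0.19,0.15],10],
])

```text
time: 16.9
tcp_pos: [440.4, -12.1, 113.3]
orientation: [180.0, 30.2, -150.1]
ft_force: [-4.3, -3.6, 5.2]
width: 15.1
finger_force: 35.4
```

```bash
python3 plan.py 260 296 6
```

```text
t 16.9 post board [-88.15  47.  ] z 66.59 heading board 40.46 pitch 30.17 F board [-3.55 -4.36] 5.19 M [-0.5   0.86  0.01] w 15.1 fp 35.4 j [-22.   0. -52.  18.  23. -47.]
[[0.4, 0.02, 0.68], [-0.27, 0.18, 0.15], 10], [[0.4, -0.0, 0.68], [-0.26, 0.19, 0.15], 10], [[0.39, -0.0, 0.69], [-0.26, 0.19, 0.15], 10], [[0.4, -0.0, 0.68], [-0.26, 0.19, 0.15], 10], [[0.39, -0.0, 0.68], [-0.26, 0.19, 0.15], 10], [[0.4, -0.0, 0.69], [-0.25, 0.19, 0.15], 10],
```

Call:
play_rows([
  [[0.4,0,0.68],[-0.27,0.18,0.15],10],
  [[0.4,0,0.68],[-0.26,0.19,0.15],10],
  [[0.39,0,0.69],[-0.26,0.19,0.15],10],
  [[0.4,0,0.68],[-0.26,0.19,0.15],10],
])

```text
time: 17.4
tcp_pos: [455.7, 11.8, 113.3]
orientation: [180.0, 30.2, -164.5]
ft_force: [-5.4, -1.5, 7.3]
width: 14.8
finger_force: 35.7
```

```bash
python3 plan.py 284 324 7
```

```text
t 17.4 post board [-73.7   67.53] z 66.59 heading board 26.05 pitch 30.16 F board [-5.03 -2.5 ] 7.3 M [-0.23  0.85  0.06] w 14.8 fp 35.7 j [-14.  -1. -54.  10.  14. -26.]
[[0.39, 0.01, 0.65], [-0.26, 0.17, 0.14], 10], [[0.38, 0.0, 0.65], [-0.25, 0.18, 0.15], 10], [[0.37, 0.0, 0.65], [-0.24, 0.18, 0.14], 10], [[0.38, 0.0, 0.65], [-0.25, 0.18, 0.14], 10], [[0.33, 0.0, 0.58], [-0.24, 0.17, 0.14], 10], [[0.29, 0.0, 0.49], [-0.25, 0.15, 0.14], 10], [[0.24, 0.0, 0.41], [-0.24, 0.13, 0.15], 10],
```

Call:
play_rows([
  [[0.39,0,0.65],[-0.26,0.17,0.14],10],
  [[0.38,0,0.65],[-0.25,0.18,0.14],10],
  [[0.37,0,0.65],[-0.24,0.18,0.14],10],
  [[0.38,0,0.65],[-0.25,0.18,0.14],10],
])

```text
time: 17.9
tcp_pos: [475.2, 30.0, 113.3]
orientation: [180.0, 30.1, -178.3]
ft_force: [-5.7, -0.3, 7.7]
width: 15.1
finger_force: 35.7
```

```bash
python3 plan.py 307 343 6
```

```text
t 17.9 post board [-55.77  82.87] z 66.59 heading board 12.28 pitch 30.12 F board [-5.51 -1.34] 7.75 M [-0.03  0.86  0.07] w 15.1 fp 35.7 j [ -6.   1. -53.   6.   4.  -7.]
[[0.37, 0.0, 0.62], [-0.29, 0.17, 0.16], 10], [[0.29, 0.0, 0.51], [-0.26, 0.15, 0.15], 10], [[0.25, 0.0, 0.42], [-0.25, 0.14, 0.15], 10], [[0.19, 0.0, 0.33], [-0.26, 0.1, 0.15], 10], [[0.13, 0.0, 0.23], [-0.26, 0.08, 0.15], 10], [[0.09, 0.0, 0.15], [-0.26, 0.06, 0.15], 10],
```

Call:
play_rows([
  [[0.36,0,0.62],[-0.27,0.17,0.15],10],
  [[0.29,0,0.51],[-0.26,0.15,0.15],10],
  [[0.25,0,0.42],[-0.25,0.14,0.15],10],
  [[0.19,0,0.33],[-0.26,0.1,0.15],10],
  [[0.13,0,0.23],[-0.26,0.08,0.15],10],
])

```text
time: 18.52
tcp_pos: [505.5, 40.9, 113.3]
orientation: [180.0, 30.1, 170.7]
ft_force: [-8.1, 1.9, 10.3]
width: 15.1
finger_force: 35.9
```

```bash
python3 plan.py 337 367 5
```

```text
t 18.52 post board [-27.35  93.87] z 66.58 heading board 1.2 pitch 30.08 F board [-8.29  0.42] 10.27 M [ 0.06  0.86 -0.07] w 15.1 fp 35.9 j [ -1.   4. -49.   7.  -4.   7.]
[[0.1, -0.01, 0.17], [-0.29, 0.06, 0.16], 10], [[0.03, 0.0, 0.05], [-0.26, 0.02, 0.15], 10], [[0.0, 0.0, -0.0], [-0.26, -0.0, 0.15], 10], [[0.0, 0.0, -0.0], [-0.26, -0.0, 0.15], 10], [[0.0, 0.0, -0.0], [-0.26, -0.0, 0.15], 10],
```

Call:
play_rows([
  [[0.1,0,0.17],[-0.29,0.04,0.14],10],
  [[0.03,0,0.05],[-0.27,0.01,0.13],10],
  [[0,0,0],[-0.26,0,0.15],10],
  [[0,0,0],[-0.26,0,0.15],10],
])

```text
time: 19.02
tcp_pos: [528.5, 36.3, 113.5]
orientation: [-179.8, 29.9, 169.5]
ft_force: [-9.5, -2.8, 8.1]
width: 14.8
finger_force: 35.8
```

```bash
python3 plan.py 361 400 5
```

```text
t 19.02 post board [-4.03 92.84] z 66.66 heading board -0.4 pitch 29.94 F board [-8.83 -4.53] 8.05 M [-0.43  1.18 -0.51] w 14.8 fp 35.8 j [ -1.   7. -46.   7.  -5.   8.]
[[-0.04, -0.03, -0.0], [-0.39, 0.1, 0.23], 10], [[-0.0, -0.0, -0.0], [-0.34, -0.0, 0.19], 10], [[-0.0, -0.0, -0.0], [-0.33, -0.0, 0.2], 10], [[-0.0, -0.0, -0.0], [-0.34, 0.0, 0.19], 10], [[-0.0, -0.0, -0.0], [-0.34, 0.0, 0.2], 10],
```

Call:
play_rows([
  [[0,0,0],[-0.26,0.02,0.15],10],
  [[0,0,0],[-0.26,0.02,0.15],10],
  [[0,0,0],[-0.26,0,0.15],10],
  [[0,0,0],[-0.26,0,0.15],10],
  [[0,0,0],[-0.26,0,0.15],10],
])

```text
time: 19.65
tcp_pos: [558.4, 30.9, 113.5]
orientation: [-179.7, 30.0, 169.4]
ft_force: [-9.2, -3.8, 6.7]
width: 15.3
finger_force: 35.6
```

```bash
python3 st.py; python3 - <<'E'
from h import *
q=snap("scene"); a=cv2.resize(q["color"][130:280,240:420,::-1],None,fx=3.9,fy=3.9,interpolation=2); cv2.imwrite('pics/c4.png',a)
E
```

```text
t 19.65 post board [26.37 92.86] z 66.76 heading board -0.61 pitch 29.96 F board [-8.37 -5.39] 6.71 M [-0.67  1.2  -0.57] w 15.3 fp 35.6 j [ -2.   9. -43.   8.  -5.   8.]
```

View pics/c4.png

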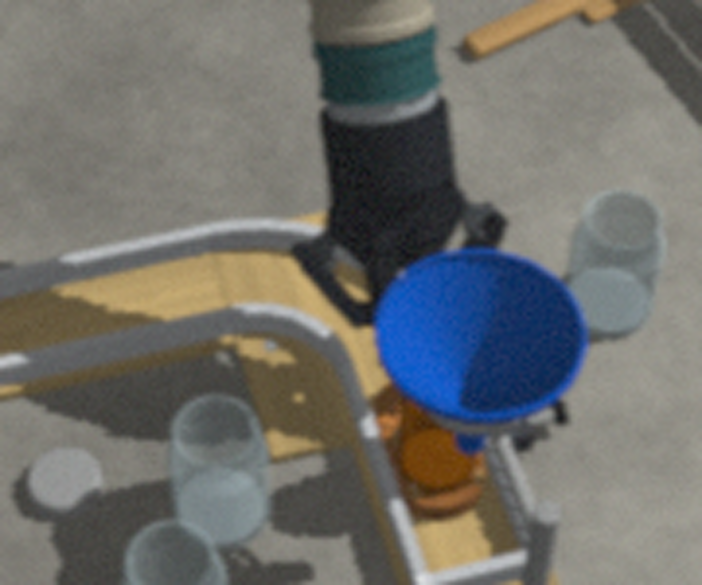

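The jar stands upright under the funnel at crop (437,470), the gripper is behind the funnel, and the carrier is passing the catch. I go on.

Call:
play_rows([
  [[0,0,0],[-0.26,0,0.15],10],
  [[0,0,0],[-0.26,0,0.15],10],
  [[0,0,0],[-0.26,0,0.15],10],
  [[0,0,0],[-0.26,0,0.15],10],
  [[0,0,0],[-0.26,0,0.15],10],
  [[0,0,0],[-0.17,0,0.1],10],
])

```text
time: 20.45
tcp_pos: [592.6, 24.7, 113.7]
orientation: [-179.8, 30.0, 169.5]
ft_force: [-2.9, -3.7, 0.2]
width: 15.0
finger_force: 34.7
```

```bash
python3 st.py
```

```text
t 20.45 post board [61.18 93.05] z 66.91 heading board -0.52 pitch 30.01 F board [-2.22 -4.14] 0.24 M [-0.66  0.98 -0.48] w 15.0 fp 34.7 j [ -2.  12. -39.   9.  -4.   7.]
```

Call:
play_rows([
  [[0,0,0],[-0.13,0,0.075],10],
  [[0,0,0],[-0.13,0,0.075],10],
  [[0,0,0],[-0.09,0,0.05],10],
  [[0,0,0],[0,0,0],10],
])

```text
time: 20.95
tcp_pos: [600.2, 24.2, 113.7]
orientation: [-179.9, 29.9, 169.5]
ft_force: [-8.1, -2.1, 2.4]
width: 15.3
finger_force: 35.2
```

```bash
python3 st.py
```

```text
t 20.95 post board [68.68 94.03] z 66.93 heading board -0.23 pitch 29.94 F board [-7.62 -3.5 ] 2.37 M [-0.34  1.74 -0.35] w 15.3 fp 35.2 j [ -2.  13. -38.   9.  -4.   7.]
```

Call:
play_rows([
  [[0,0,0],[-0.05,0,0.03],10],
  [[0,0,0],[-0.05,0,0.03],10],
  [[0,0,0],[0,0,0],10],
])

```text
time: 21.32
tcp_pos: [600.3, 24.1, 113.6]
orientation: [-179.8, 29.8, 169.6]
ft_force: [-22.0, 0.6, 15.3]
width: 14.6
finger_force: 37.2
```

```bash
python3 st.py
```

```text
t 21.32 post board [68.69 94.02] z 66.73 heading board -0.25 pitch 29.77 F board [-21.72  -3.38] 15.29 M [-0.28  2.46 -0.45] w 14.6 fp 37.2 j [ -2.  13. -38.   9.  -4.   7.]
```

The advance stopped and the force climbed to about 22 N, which is where the stop should be given the grip sits about 2.6 mm behind the post centre. I relax, open and look.

Call:
play_rows([
  [[0,0,0],[0.06,0,-0.04],10],
  [[0,0,0],[0,0,0],20],
  [[0,0,0],[0,0,0],30],
  [[0,0,0],[0,0,0],40],
  [[0,0,0],[0,0,0],45],
  [[0,0,0],[0,0,0],45],
])

```text
time: 22.08
tcp_pos: [604.1, 23.7, 115.6]
orientation: [-179.9, 30.3, 169.5]
ft_force: [-0.2, -0.7, -0.4]
width: 38.2
finger_force: 0.0
```

```bash
python3 st.py
```

```text
t 22.07 post board [72.94 94.28] z 69.0 heading board -0.18 pitch 30.3 F board [-0.04 -0.68] -0.39 M [ 0.11  0.52 -0.02] w 38.2 fp 0.0 j [ -2.  13. -38.   9.  -4.   7.]
```

Call:
play_rows([
  [[0,0,0],[0,0,-0.3],45],
  [[0,0,0],[0,0,-0.6],45],
  [[0,0,0],[0,0,-0.8],45],
  [[0,0,0],[0,0,-0.9],45],
  [[0,0,0],[0,0,-0.9],45],
  [[0,0,0],[0,0,-0.9],45],
  [[0,0,0],[0,0,-0.9],45],
  [[0,0,0],[0,0,-0.9],45],
])

```text
time: 23.08
tcp_pos: [541.5, 35.3, 224.1]
orientation: [-179.9, 30.3, 169.5]
ft_force: [0.1, 0.9, 0.3]
width: 38.5
finger_force: 0.0
```

```bash
python3 st.py; python3 - <<'E'
from h import *
q=snap("scene"); t=snap("top")
a=cv2.resize(q["color"][175:285,290:400,::-1],(450,450),interpolation=2); b=cv2.resize(t["color"][95:205,270:350,::-1],(327,450),interpolation=2); cv2.imwrite('pics/c5.png',np.hstack([a,b]))
E
```

```text
t 23.07 post board [ 9.31 94.34] z 177.51 heading board -0.2 pitch 30.34 F board [-0.08  0.89] 0.27 M [0.12 0.47 0.  ] w 38.5 fp 0.0 j [ -1.  -3. -39.  24.  -5.   8.]
```

View pics/c5.png

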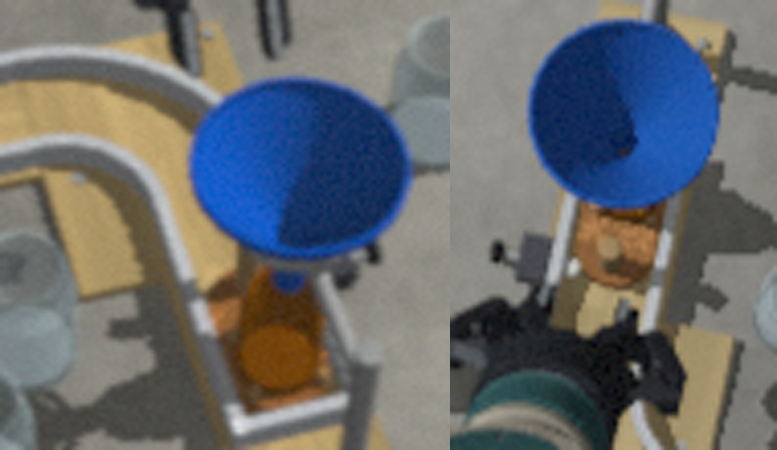

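```bash
python3 - <<'E'
from h import *
t=snap("top"); q=snap("scene")
print('top post est',(270+(610-450)/4.09, 95+250/4.09))
def W(o,y,p):
    y=np.radians(y); return [o[0]+np.cos(y)*p[0]-np.sin(y)*p[1],o[1]+np.sin(y)*p[0]+np.cos(y)*p[1],p[2]]
o,y=(543.4,-61.05),-10.55
for n,p in(('post',(71,95,84)),('rear',(57,95,24)),('roller',(64,120,24))): print(n,proj(t,W(o,y,p)))
o2=(538,-60)
for n,p in(('front',(157,95,24)),('stop top',(161,95,28))): print(n,proj(q,W(o,y,p)),proj(q,W(o2,y,p)))
c=t["color"][135:185,290:330]; k=q["color"][250:285,335:385]
cv2.imwrite('pics/c6.png',np.hstack([cv2.resize(c[:,:,::-1],(400,500),interpolation=2),cv2.resize(k[:,:,::-1],(400,280),interpolation=2)[:500] if 0 else cv2.copyMakeBorder(cv2.resize(k[:,:,::-1],(400,280),interpolation=2),0,220,0,0,0)]))
h=cv2.cvtColor(c,cv2.COLOR_RGB2HSV); 
E
```

```text
top post est (309.119804400978, 156.1246943765281)
post (np.float64(307.8089686248695), np.float64(154.86099182200817))
rear (np.float64(307.139290848412), np.float64(163.85103318056412))
roller (np.float64(298.93145733259695), np.float64(159.5753668440631))
front (np.float64(363.4346542559128), np.float64(276.5614316232754)) (np.float64(362.6869881852824), np.float64(274.5145941774433))
stop top (np.float64(364.10102970683033), np.float64(277.1695198839973)) (np.float64(363.34776571774125), np.float64(275.11089936884036))
```

View pics/c6.png

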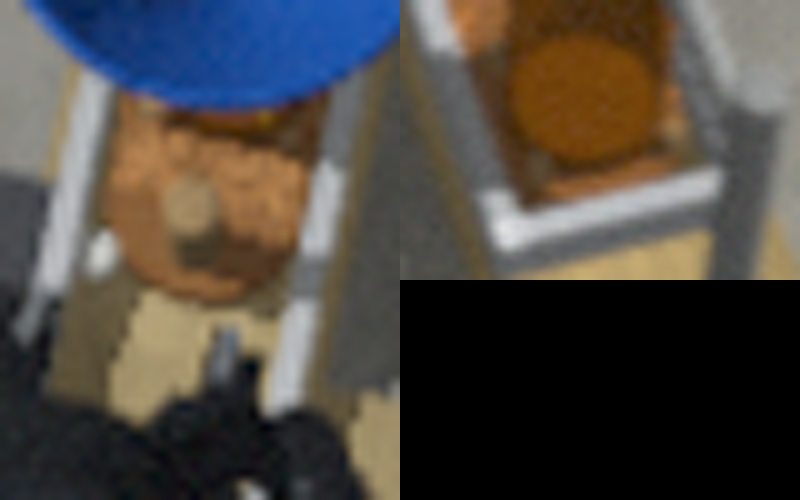

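The front of the carrier meets the stop rail at (620,185). The roller at (103,252) sits out behind the rounded rear, where the home geometry puts it. The jar is upright and the gripper is clear, so I hand in.

```bash
python3 -c "
from workcell import *
print(close_job())"
```

```text
the job is handed in; nothing more can be done
None
```

I handed the job in at about 23 s: by the pictures and the force readings the carrier is home on the end stop with the catch out behind it, the jar is upright, and the gripper has let go and is clear; no verdict came back.

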